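# Slide the cat's bowl to the scrap caddy and hold its lid open

### The arm

A 6-joint arm with a two-finger parallel gripper is mounted at the origin on a cart in front of the work surface, level with it; the furniture and walls round the work are solid. World frame = base frame: x ahead of the robot, y to its left, z up, the work surface at z = 0. Lengths are in m, angles in rad, forces in N, time in s.
With the tool pointing down it reaches from about 0.25 to 0.725 m from the base axis. Payload 4 kg.
Tool frame: the origin (TCP) lies midway between the tips of the shut fingers; the grasp point (between the pads) lies 19 mm behind it; z points along the fingers, y is the line along which they close (so a half turn about z gives the same grasp; the last joint's range is limited). The gripper opens to 85 mm and grips with 20 to 120 N. Pads are 22 mm wide; open, the fingers measure 114 mm over their backs; the gripper's body (76 mm by 85 mm) begins 54 mm behind the grasp point. The pads swing forward as they close: fully open they stand 13 mm farther back than shut.
Start: joints at [-1.254, 0.241, 0.005, 1.335, 0, 1.571], TCP at [0.156, -0.475, 0.231] pointing down, gripper open.
Joint ranges: [-2.72, 2.72], [-1.05, 1.87], [-1.09, 1.28], [-1.99, 2.15], [-1.42, 1.44], [-3.14, 3.14]. Speed limits (rad/s): [2.79, 2.79, 3.14, 3.14, 3.14, 3.14].

### API

Orientations are given as a rotation vector (axis times angle).
In Python, from bench import r gives the robot as it stands. The module is installed in compiled form; this text tells all that it offers.
- The arm moves only by the tool drive_tool, never from a script. Its argument "commands" is a list of rows, each a list of 7 numbers: the shift along the tool's x, y, z scaled (see below), then the turn, a rotation vector about the tool's x, y, z scaled (see below), then the finger opening in mm, from 0 to 85.4. In form: [[dx, dy, dz, ax, ay, az, hand], ...]. A call has 1 to 10 rows; each row is the pose to reach, as a shift and turn from the pose commanded when the call began, along the tool's axes at that moment; what a row does not reach only later rows make up. The controller multiplies each number of a shift by 400 mm and each number of a turn by pi/4 rad. A row lasts 1/10 s, in which the tool goes at most 50 mm and 8.59 degrees, less where a joint would pass 70% of its speed; a pose out of reach is approached as far as the arm can. A call with a number of a shift or a turn outside -1 to 1 is refused whole. A call with a gripper value outside its range is refused whole. The fingers move at their own pace and stop on an object; the grip force is fixed at half the most. Time passes only in rows, so rows that repeat a pose let the fingers close. It gives the time, the measured TCP pose, the force, the opening and the grip force at its end, in the units of the state.
- r.observe(): the state, without advancing time (a new reading comes with each control period).
- r.get_image(name): name is "side" or "top"; returns the picture (400x640x3 uint8, red, green, blue); there is no depth.
- r.calibration(name): a dict with "mtx" (3x3 intrinsics, pixels), "dist_coeffs" ([k1, k2, p1, p2, k3] as OpenCV has them; the pictures are not rectified), "position" and "orientation" of the camera in the world. Camera axes: x right, y up, looking along -z (the intrinsics and any distortion apply to the point x, -y, -z); pixel columns grow to the right and rows downward; lengths in m; the calibration is good to about 2 mm. A picture is of the moment at which its call begins. calibration takes no time and is no camera call.
- r.finish_job(): hands the job in; it is judged then, once.
Trained networks look in the newest picture that a camera, given by its name, has taken for a name from the list of things; names that differ only in an ending like _2 or _b are one class to them, and where a whole thing is asked for, a point or a joint stands for the part that bears it (a point fixed in the world has none). Each returns a list of dicts, best first, with "confidence" (0 to 1); they miss things now and then, are a little off and sometimes report something else, mostly with a low value. They report only what shows in the picture. A call takes as long as a camera call.
- r.masks_of(camera, name): "pixels" (400x640 bool, what is visible of it) and "point" ([column, row] in pixels, amid what is visible of it).
The state is a dict: "time": time; "qpos": joint angles; "joint_velocities": joint speeds; "joint_efforts": joint torques, N m; "tcp_pos": TCP position; "orientation": TCP orientation; "wrist_force": force on the tool from outside, world axes, zero at the start; "moment": the same for the moment, N m; "finger_gap": finger opening in m; "grasp_force": force on a finger pad.
Only numpy, scipy, OpenCV 4.12 (cv2) and the standard library are available. Lean on these libraries where they do the work, as an engineer would, in place of code of your own. Each camera call takes 0.05 s, during which the arm holds its last target. There are 200 camera calls.

### The job

I want to scrape the cat's leftovers into the scrap caddy. Slide the cat's bowl along the worktop, without lifting or tipping it, until it stands close up to the caddy's front (the side with the lid's pull bar), squarely before its middle; then raise the caddy's lid with the fingers and hold it open at 60 degrees from its shut position, and finish while still holding it there, because it falls shut by itself. Leave the mug, the salt mill and the tin where they are.

Things in the scene. Friction and masses are not known exactly. Their poses are not given: they have to be found in the camera images.
- caddy: Grey plastic food-waste caddy, fixed to the worktop: open box 150 mm deep (x), 210 mm wide (y), 124 mm high, with a hinged lid. Origin: centre of its underside. Its own -x points out of its front (face at x = -75 mm, rim to -80), z up. Lid hinge line: along y at x = +82, z = 130 mm. The bowl belongs before the front, its centre on the caddy's x axis.
- caddy_lid (a joint): Opening angle of the lid in rad: 0 shut (level), grows as the front edge swings up and back about the hinge, stop at 1.5. 60 degrees is 1.047. The lid closes by itself from every angle (own weight 0.26 kg and a light spring); holding it at the bar takes about 2 N.
- lid_panel: The lid: grey plate 162 x 218 x 7 mm (along and across), with a steel pull bar ahead of its front edge. Origin on the hinge line, in the middle of its width; turns with the lid. Own -x axis points from the hinge to the front edge (at x = -164 mm), y along the hinge.
- lid_bar (a point): Middle of the lid's pull bar: round steel, 10 mm thick, along the caddy's y, 80 mm clear between its two arms. Its axis lies in the lid's plane 210 mm from the hinge line, 41 mm clear of the lid's front edge: a finger passes on either side. Lid shut: z = 130 mm, 128 mm ahead of the caddy's origin. Can be pinched from above; may turn between the fingers.
- bowl: The cat's bowl: round, light grey, 196 mm across at the foot, narrowing upward, 51 mm high, 0.35 kg on average, loose. Origin: centre of its underside. Too wide to grasp across. The steel sink drainer beside it, to the right, stands 7 mm above the worktop.
- mug: Cream mug, 83 mm across, 94 mm high with handle, loose bystander. Origin: centre of its underside.
- mill: Brown wooden salt mill, 58 mm across, 170 mm high, loose bystander. Origin: centre of its underside.
- tin: Food tin, 75 mm across, 110 mm high, loose bystander. Origin: centre of its underside.

How it is judged:
On the way:
1. the bowl stands close up to the caddy's front, before its middle (x of bowl in the frame of caddy between -0.21 and -0.15 m and y of bowl in the frame of caddy between -0.025 and 0.025 m and linear speed of bowl below 0.02 m/s), for 0.2 s.
At the end, for the whole second after the job is handed in: The fingers alone hold the lid still at 60 degrees, give or take 10 (more than 0.5 N), to the end; the bowl stands flat, its edge within about 40 mm of the caddy's front and its centre within 25 mm of the caddy's middle line (all of step 1 and value of joint caddy_lid between 0.873 and 1.222 rad and velocity of joint caddy_lid between -0.1 and 0.1 rad/s and contact force between lid_panel and the fingers above 0.5 N and contact force between lid_panel and bowl below 0.2 N and contact force between lid_panel and mug below 0.2 N and contact force between lid_panel and mill below 0.2 N and contact force between lid_panel and tin below 0.2 N and angle between bowl's own z axis and vertical below 0.1 rad and height (world z) of bowl below 0.01 m); the arm keeps its last pose, push and grip.
It fails at once if the bowl is lifted or tipped (height (world z) of bowl above 0.025 m or angle between bowl's own z axis and vertical above 0.3 rad).
It fails at once if a bystander is displaced (distance of any of mug, mill, tin from where it was at the start of the episode above 0.03 m).
It also fails if it takes over 54 s, if anything falls off the work surface, if the arm or the gripper's body presses on something with over 40 N, if the wrist force passes 120 N, or if a joint passes its speed limit or range.

## Working session

There is one attempt and no reset: what is moved stays moved. The work goes in short steps, Python scripts to look and compute and a tool call to move; the robot and the scene stay as the last step left them, time stands still between calls to the robot, and variables do not carry over. Pictures are saved under pics/ and viewed, at most 10 in all, crops included, and the job is handed in when it is done.

Besides the shell and the picture viewer there is one more tool, called after "Call:" as name([rows], argument=value, ...), one row to a line, values as JSON. drive_tool: Moves the arm, as the interface text tells. Its arguments: {"type":"object","properties":{"commands":{"type":"array","items":{"type":"array","items":{"type":"number"}}}},"required":["commands"]}

```bash
mkdir -p pics
cat > h.py <<'E'
import numpy as np, cv2
from scipy.spatial.transform import Rotation as R
from bench import r
def cam(n):
    c=r.calibration(n); o=np.array(c["orientation"],float)
    Rm=R.from_rotvec(o).as_matrix() if o.size==3 else (R.from_quat(o).as_matrix() if o.size==4 else o)
    return np.array(c["mtx"],float),np.array(c["dist_coeffs"],float),np.array(c["position"],float),Rm
F=np.diag([1,-1,-1.])
def proj(n,P):
    K,d,p,Rm=cam(n); M=F@Rm.T
    return cv2.projectPoints(np.atleast_2d(P).astype(float),cv2.Rodrigues(M)[0],-M@p,K,d)[0][:,0]
def back(n,uv,z):
    K,d,p,Rm=cam(n)
    x=cv2.undistortPoints(np.array(uv,float).reshape(-1,1,2),K,d)[:,0]
    D=np.c_[x,np.ones(len(x))]@F@Rm.T
    return p+D*((z-p[2])/D[:,2])[:,None]
E
python3 - <<'E'
from h import *
for n in("side","top"):
    c=r.calibration(n); print(n,c["position"],c["orientation"])
    im=r.get_image(n); cv2.imwrite(f"pics/{n}0.png",im[:,:,::-1])
    for t in("caddy","lid_panel","lid_bar","bowl","mug","mill","tin"):
        for m in r.masks_of(n,t)[:2]:
            ys,xs=np.where(m["pixels"])
            print(t,round(m["confidence"],2),m["point"],len(xs),xs.min(),xs.max(),ys.min(),ys.max(),back(n,[m["point"]],0.0)[0].round(3))
            np.save(f"m_{n}_{t}.npy",m["pixels"]) if m["confidence"]>.5 else 0
s=r.observe();print(s["time"],s["tcp_pos"],s["orientation"],s["wrist_force"])
E
```

```text
side [ 0.51695539 -0.86743656  0.92447944] [ 0.90919022 -0.01449733 -0.04767693]
caddy 0.58 [283.9, 205.2] 5811 242 325 170 243 [0.47  0.283 0.   ]
lid_panel 0.69 [284.4, 191.7] 3375 242 325 170 222 [0.471 0.35  0.   ]
lid_bar 0.84 [285.2, 192.5] 3272 242 325 170 222 [0.474 0.346 0.   ]
bowl 0.74 [322.5, 302.2] 4597 282 362 263 334 [ 0.564 -0.097  0.   ]
mug 0.85 [378.9, 214.6] 1024 363 394 192 233 [0.749 0.223 0.   ]
mill 0.84 [235.5, 175.6] 702 226 244 152 204 [0.31  0.447 0.   ]
mill 0.54 [322.0, 301.4] 4589 282 362 263 334 [ 0.563 -0.095  0.   ]
tin 0.8 [272.6, 152.5] 616 262 286 142 170 [0.429 0.579 0.   ]
tin 0.39 [322.8, 301.3] 4689 281 362 263 335 [ 0.565 -0.095  0.   ]
top [0.40086916 0.16672377 1.19897742] [ 0.07855238 -0.12471893 -1.57399505]
caddy 0.75 [293.5, 229.6] 7687 250 350 180 278 [0.481 0.179 0.   ]
lid_panel 0.84 [291.0, 229.4] 7803 250 350 179 279 [0.481 0.185 0.   ]
lid_panel 0.71 [298.4, 127.7] 1044 280 321 109 146 [0.743 0.166 0.   ]
lid_bar 0.6 [289.6, 229.2] 7743 250 349 180 279 [0.482 0.189 0.   ]
bowl 0.72 [402.4, 198.0] 4631 366 442 160 236 [ 0.56  -0.098  0.   ]
mug 0.55 [295.7, 123.3] 1143 279 321 108 147 [0.755 0.173 0.   ]
mill 0.87 [231.6, 294.8] 615 220 249 278 306 [0.321 0.331 0.   ]
tin 0.81 [191.0, 247.7] 1168 168 209 229 262 [0.437 0.433 0.   ]
tin 0.18 [297.4, 122.8] 1189 279 321 108 146 [0.756 0.168 0.   ]
0.8 [ 0.15573438 -0.4751253   0.23132832] [3.10221996e+00 4.95531957e-01 2.24589063e-05] [0.34279139 0.13007601 0.00611576]
```

View pics/top0.png

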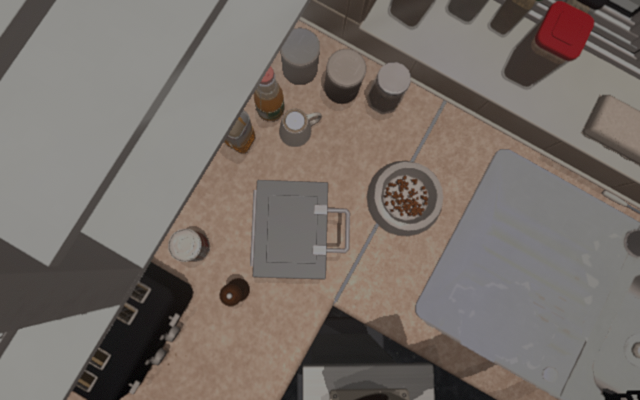

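View pics/side0.png

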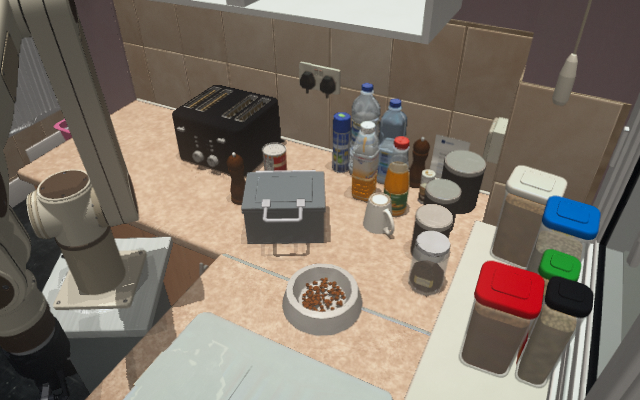

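Run:
```python
from h import *
from scipy.optimize import minimize
# caddy lid fit: lid panel corners + bar silhouettes, on top and side masks (rendering a polygon)
def body(x,y,a):
    c,s=np.cos(a),np.sin(a)
    def T(P): P=np.array(P,float); return np.c_[x+c*P[:,0]-s*P[:,1],y+s*P[:,0]+c*P[:,1],P[:,2]]
    return T
L=[[sx,sy,z] for sx in(-82,80) for sy in(-109,109) for z in(126.5,133.5)]
B=[[x,sy,130] for x in(-82,-133) for sy in(-45,45)]
L=np.array(L)/1e3;B=np.array(B)/1e3
Bx=np.array([[sx,sy,z] for sx in(-75,75) for sy in(-105,105) for z in(0,124)])/1e3
M={n:np.load(f"m_{n}_lid_panel.npy") for n in("top","side")}
def ren(n,q,parts):
    im=np.zeros((400*4,640*4),np.uint8)
    for P in parts:
        h=cv2.convexHull((proj(n,body(*q)(P))*4+2).astype(np.int32)); cv2.fillConvexPoly(im,h,255)
    return cv2.resize(im,(640,400),interpolation=cv2.INTER_AREA)/255.
def cost(q):
    return sum(np.abs(ren(n,q,[L,])-M[n]).sum() for n in M)
best=None
for a in np.arange(-np.pi,np.pi,np.pi/12):
    o=minimize(cost,[.48,.165,a],method="Nelder-Mead",options=dict(initial_simplex=[[.48,.165,a],[.5,.165,a],[.48,.185,a],[.48,.165,a+.1]],maxiter=60))
    print(round(a,2),o.x.round(4),round(o.fun))
```

```text
-3.14 [ 0.4949  0.1706 -3.0575] 9489
-2.88 [ 0.4749  0.1832 -2.7691] 9397
-2.62 [ 0.4811  0.1832 -2.561 ] 9432
-2.36 [ 0.4822  0.1826 -2.3724] 9413
-2.09 [ 0.4771  0.192  -1.6198] 8535
-1.83 [ 0.4779  0.1909 -1.6201] 8537
-1.57 [ 0.4775  0.1912 -1.6229] 8537
-1.31 [ 0.4792  0.1936 -1.5947] 8583
-1.05 [ 0.4773  0.1918 -1.6281] 8532
-0.79 [ 0.478   0.1921 -1.6334] 8554
-0.52 [ 0.4873  0.1805 -0.5085] 9398
-0.26 [ 0.4843  0.185  -0.3391] 9495
0.0 [0.5001 0.1707 0.052 ] 9487
0.26 [0.4786 0.1811 0.3555] 9403
0.52 [0.475  0.1812 0.3891] 9397
0.79 [0.4796 0.1811 0.8289] 9397Traceback (most recent call last):
  File "<stdin>", line 22, in <module>
    res = _minimize_neldermead(fun, x0, args, callback, bounds=bounds,
                               **options)
    fxe = func(xe)
    fx = function(np.copy(x), *(wrapper_args + args))
  File "<stdin>", line 19, in cost
  File "<stdin>", line 19, in <genexpr>
  File "<stdin>", line 16, in ren
  File "h.py", line 10, in proj
    K,d,p,Rm=cam(n); M=F@Rm.T
             ~~~^^^
  File "h.py", line 5, in cam
    c=r.calibration(n); o=np.array(c["orientation"],float)
ValueError: time passes only in moves, steps and waits
```

The top picture shows the shut lid at about (290,230), its bar at (349,229) pointing right (world -y), and the bowl at (407,197). The mill is at (233,291), the tin at (188,244) and the mug at (297,126). The side picture agrees, with the bar at (282,216). I'll refit the caddy pose with the right masks.

```bash
sed -i 's/^def cam/import functools\n@functools.cache\ndef cam/' h.py
python3 - <<'E'
from h import *
from scipy.optimize import minimize
M={}
for n in("top","side"):
    r.get_image(n)
    for t in("lid_panel","bowl"):
        M[n,t]=r.masks_of(n,t)[0]["pixels"]
def T(q,P):
    c,s=np.cos(q[2]),np.sin(q[2]); return np.c_[q[0]+c*P[:,0]-s*P[:,1],q[1]+s*P[:,0]+c*P[:,1],P[:,2]]
A=lambda xs,ys,zs:np.array([[a,b,c] for a in xs for b in ys for c in zs])/1e3
lid=[A((-82,80),(-109,109),(126.5,133.5)),A((-82,-133),(-45,-38),(125,135)),A((-82,-133),(38,45),(125,135)),A((-123,-133),(-45,45),(125,135))]
t=np.linspace(0,6.28,60); 
bowl=[np.vstack([np.c_[.098*np.cos(t),.098*np.sin(t),0*t],np.c_[.085*np.cos(t),.085*np.sin(t),0*t+.051]])]
def ren(n,q,parts):
    im=np.zeros((1600,2560),np.uint8)
    for P in parts: cv2.fillConvexPoly(im,cv2.convexHull((proj(n,T(q,P))*4+2).astype(np.int32)),255)
    return cv2.resize(im,(640,400),interpolation=cv2.INTER_AREA)/255.
def fit(t,parts,q0,cams):
    S=[q0]+[list(np.array(q0)+d) for d in np.diag([.015,.015,.08])]
    o=minimize(lambda q:sum(np.abs(ren(n,q,parts)-M[n,t]).sum() for n in cams),q0,method="Nelder-Mead",options=dict(initial_simplex=S,maxiter=90))
    print(t,cams,o.x.round(4),round(o.fun));return o.x
for c in(("top","side"),("top",),("side",)):
    q=fit("lid_panel",lid,[.48,.165,1.57],c); print("bar",proj("top",T(q,np.array([[-.128,0,.13]]))),proj("side",T(q,np.array([[-.128,0,.13]]))))
    b=fit("bowl",bowl,[.56,-.09,0],c)
    d=b[:2]-q[:2];ca,sa=np.cos(q[2]),np.sin(q[2]);print("bowl in caddy",ca*d[0]+sa*d[1],-sa*d[0]+ca*d[1])
im=cv2.imread("pics/top0.png")
for m in M:
  if m[0]=="top":
    cs,_=cv2.findContours(M[m].astype(np.uint8),0,2);cv2.drawContours(im,cs,-1,(0,0,255),1)
cv2.imwrite("pics/c.png",cv2.resize(im[130:310,210:470],None,fx=3,fy=3))
E
```

```text
lid_panel ('top', 'side') [0.4747 0.188  1.5324] 904
bar [[346.00350171 230.27620802]] [[281.19795252 220.57535408]]
bowl ('top', 'side') [ 0.5614 -0.1004  0.0097] 409
bowl in caddy -0.2848216246875914 -0.09772089206898583
lid_panel ('top',) [0.4742 0.1867 1.5316] 426
bar [[346.55399726 230.54661208]] [[280.94856418 220.90465748]]
bowl ('top',) [ 0.5597 -0.1028  0.0406] 122
bowl in caddy -0.2859932011967084 -0.09675414259572547
lid_panel ('side',) [0.4775 0.1945 1.5384] 263
bar [[343.09091293 228.7036701 ]] [[282.63803178 218.83808122]]
bowl ('side',) [ 0.5628 -0.0974  0.0134] 127
bowl in caddy -0.2889836743874034 -0.09469511669264032
```

View pics/c.png

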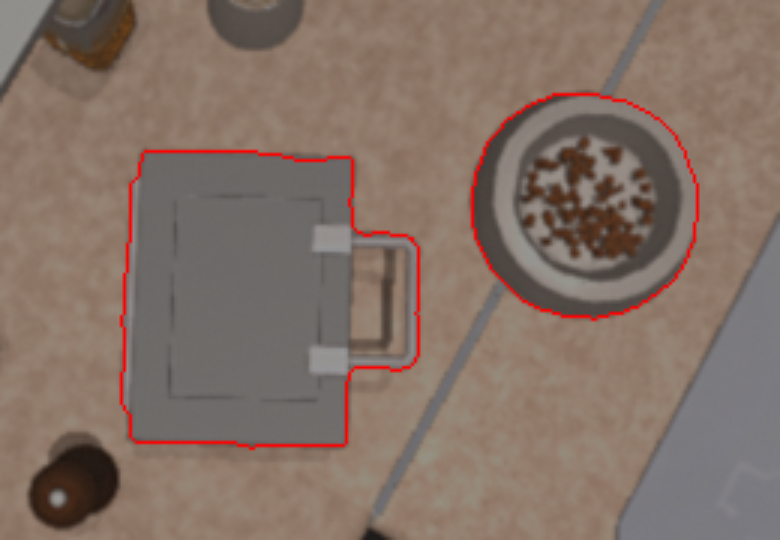

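Bar middle comes out at about (0.470, 0.059) and the bowl at (0.561, -0.100). I'll push the bowl diagonally with the open fingers straddling it, to about (0.468, 0.002).

```bash
cat >> h.py <<'E'
def rows(pos,yaw):
    s=r.observe(); Rm=R.from_rotvec(s["orientation"])
    G=R.from_matrix(np.array([[np.cos(yaw),np.sin(yaw),0],[np.sin(yaw),-np.cos(yaw),0],[0,0,-1.]]))
    d=Rm.inv().apply(np.array(pos)-s["tcp_pos"])/.4; t=(Rm.inv()*G).as_rotvec()/(np.pi/4)
    print("t",s["time"],"tcp",s["tcp_pos"].round(4),"yaw",np.arctan2(*Rm.as_matrix()[1::-1,0]).round(3),"q",s["qpos"].round(2),"F",s["wrist_force"].round(1),"gap",round(s["finger_gap"],4)); print("cmd",d.round(3),t.round(3))
E
python3 -c "
from h import *
rows([.4,-.33,.2],.317+.75);rows([.646,-.194,.15],2.307)"
```

```text
t 1.1 tcp [ 0.1558 -0.4751  0.2313] yaw 0.317 q [-1.25  0.24  0.    1.34 -0.    1.57] F [ 0.4 -0.5 -0.4] gap 0.0852
cmd [ 0.693 -0.155  0.078] [ 0.     0.    -0.955]
t 1.1 tcp [ 0.1558 -0.4751  0.2313] yaw 0.317 q [-1.25  0.24  0.    1.34 -0.    1.57] F [ 0.4 -0.5 -0.4] gap 0.0852
cmd [ 1.384 -0.286  0.203] [ 0.     0.    -2.534]
```

Call:
drive_tool([
  [0.693,-0.155,0.078,0,0,-0.955,85],
  [0.693,-0.155,0.078,0,0,-0.955,85],
  [0.693,-0.155,0.078,0,0,-0.955,85],
  [0.693,-0.155,0.078,0,0,-0.955,85],
  [0.693,-0.155,0.078,0,0,-0.955,85],
  [0.693,-0.155,0.078,0,0,-0.955,85],
  [0.693,-0.155,0.078,0,0,-0.955,85],
  [0.693,-0.155,0.078,0,0,-0.955,85],
])

```text
time: 1.9
tcp_pos: [0.4002, -0.3292, 0.1998]
orientation: [-2.703, -1.6, 0.001]
wrist_force: [0.2, -0.6, 0.1]
finger_gap: 0.085
grasp_force: 0.0
```

```bash
python3 -c "
from h import *
rows([.646,-.194,.12],2.307)"
```

```text
t 1.9 tcp [ 0.4002 -0.3292  0.1998] yaw 1.069 q [-0.69  0.29 -0.01  1.27 -0.    1.38] F [ 0.2 -0.6  0.1] gap 0.085
cmd [0.592 0.376 0.199] [-1.000e-03 -0.000e+00 -1.576e+00]
```

Call:
drive_tool([
  [0.592,0.376,0.1,0,0,-1,85],
  [0.592,0.376,0.1,0,0,-1,85],
  [0.592,0.376,0.1,0,0,-1,85],
  [0.592,0.376,0.1,0,0,-1,85],
  [0.592,0.376,0.1,0,0,-1,85],
  [0.592,0.376,0.1,0,0,-1,85],
  [0.592,0.376,0.1,0,0,-1,85],
])

```text
time: 2.6
tcp_pos: [0.6479, -0.1937, 0.158]
orientation: [-1.884, -2.513, -0.0]
wrist_force: [-0.5, 0.4, -0.5]
finger_gap: 0.0856
grasp_force: 0.0
```

```bash
python3 -c "
from h import *
rows([.646,-.194,.014],2.307)"
```

```text
t 2.6 tcp [ 0.6479 -0.1937  0.158 ] yaw 1.855 q [-0.29  0.63  0.42  1.36  0.    1.  ] F [-0.5  0.4 -0.5] gap 0.0856
cmd [ 0.    -0.004  0.36 ] [-0.    -0.002 -0.575]
```

Call:
drive_tool([
  [0,-0.004,0.05,0,0,-0.575,85],
  [0,-0.004,0.1,0,0,-0.575,85],
  [0,-0.004,0.15,0,0,-0.575,85],
  [0,-0.004,0.25,0,0,-0.575,85],
  [0,-0.004,0.3,0,0,-0.575,85],
  [0,-0.004,0.33,0,0,-0.575,85],
  [0,-0.004,0.355,0,0,-0.575,85],
  [0,-0.004,0.355,0,0,-0.575,85],
])

```text
time: 3.4
tcp_pos: [0.6434, -0.1964, 0.0175]
orientation: [-1.279, -2.868, 0.0]
wrist_force: [0.2, 0.0, 0.4]
finger_gap: 0.0852
grasp_force: 0.0
```

Run:
```python
from h import *
d=np.array([-.674,.739,0]);rows(np.array([.468,.002,.016])-d*.0926,2.307)
cv2.imwrite("pics/s1.png",cv2.resize(r.get_image("side")[200:400,230:530,::-1],None,fx=2.5,fy=2.5))
```

```text
t 3.4 tcp [ 0.6434 -0.1964  0.0175] yaw 2.302 q [-0.3   0.73  0.21  1.06 -0.    0.54] F [0.2 0.  0.4] gap 0.0852
cmd [0.431 0.007 0.004] [-0.001 -0.001 -0.006]
```

View pics/s1.png

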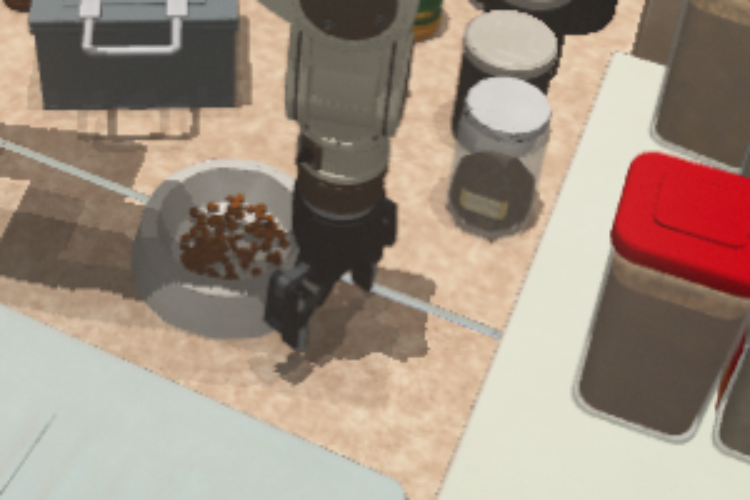

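The open fingers stand behind the bowl, on its right-hand side at about (320,300) in the crop, clear of the sink drainer. Pushing now.

Call:
drive_tool([
  [0.03,0,0.003,0,0,0,85],
  [0.06,0,0.003,0,0,0,85],
  [0.09,0.001,0.003,0,0,0,85],
  [0.12,0.002,0.003,0,0,0,85],
  [0.15,0.002,0.003,0,0,0,85],
  [0.18,0.003,0.003,0,0,0,85],
  [0.21,0.003,0.003,0,0,0,85],
  [0.24,0.004,0.003,0,0,0,85],
  [0.27,0.004,0.003,0,0,0,85],
  [0.3,0.005,0.003,0,0,0,85],
])

```text
time: 4.45
tcp_pos: [0.5672, -0.1054, 0.0187]
orientation: [1.276, 2.865, 0.0]
wrist_force: [2.9, -2.8, 4.7]
finger_gap: 0.085
grasp_force: 2.4
```

```bash
cat >> h.py <<'E'
from scipy.optimize import minimize
C=np.array([.475,.187,1.533])
def bowl():
    t=np.linspace(0,6.28,60);B=np.vstack([np.c_[.098*np.cos(t),.098*np.sin(t),0*t],np.c_[.085*np.cos(t),.085*np.sin(t),0*t+.051]])
    for n in("top","side"):
        r.get_image(n); ms=r.masks_of(n,"bowl")
        if not ms: print(n,"none");continue
        M=ms[0]["pixels"]; ys,xs=np.where(M)
        if n=="top": cv2.imwrite("pics/last.png",cv2.resize(r.get_image(n)[100:320,200:500,::-1],None,fx=2.5,fy=2.5))
        def cost(q):
            im=np.zeros((1600,2560),np.uint8);cv2.fillConvexPoly(im,cv2.convexHull((proj(n,B+[q[0],q[1],0])*4+2).astype(np.int32)),255)
            m=cv2.resize(im,(640,400),interpolation=cv2.INTER_AREA)/255.
            return (M*(1-m)).sum()*3+(m*(1-M)).sum()
        q0=back(n,[[xs.mean(),ys.mean()]],.025)[0,:2]
        o=minimize(cost,q0,method="Nelder-Mead",options=dict(initial_simplex=[q0,q0+[.02,0],q0+[0,.02]]))
        d=o.x-C[:2];c,s=np.cos(C[2]),np.sin(C[2])
        print(n,"bowl",o.x.round(4),"cost",round(o.fun),"conf",round(ms[0]["confidence"],2),"in caddy",(c*d[0]+s*d[1]).round(4),(-s*d[0]+c*d[1]).round(4))
E
python3 - <<'E'
from h import *
bowl()
d=np.array([-.674,.739,0]);rows(np.array([.468,.002,.016])-d*.0926,2.307)
E
```

```text
top bowl [ 0.508  -0.0426] cost 342 conf 0.61 in caddy -0.2282 -0.0417
side bowl [ 0.5087 -0.0358] cost 1334 conf 0.79 in caddy -0.2214 -0.0421
t 4.7 tcp [ 0.5653 -0.1046  0.0168] yaw 2.304 q [-0.18  0.56 -0.11  0.9   0.    0.65] F [ 0.1 -0.2  0.8] gap 0.0847
cmd [ 0.129 -0.001  0.002] [ 0.    -0.001 -0.004]
```

Call:
drive_tool([
  [0.025,0,0.002,0,0,0,85],
  [0.05,0,0.002,0,0,0,85],
  [0.075,0,0.002,0,0,0,85],
  [0.1,0,0.002,0,0,0,85],
  [0.12,0,0.002,0,0,0,85],
  [0.14,0,0.002,0,0,0,85],
  [0.15,0,0.002,0,0,0,85],
  [0.15,0,0.002,0,0,0,85],
])

```text
time: 5.5
tcp_pos: [0.5246, -0.0596, 0.016]
orientation: [-1.276, -2.869, -0.001]
wrist_force: [1.5, -1.1, 2.1]
finger_gap: 0.0851
grasp_force: 1.2
```

Run:
```python
from h import *
bowl();rows([.56,-.12,.25],2.307)
```

```text
top bowl [0.4651 0.0027] cost 755 conf 0.95 in caddy -0.1845 0.0029
side bowl [0.4665 0.0098] cost 1377 conf 0.94 in caddy -0.1774 0.0018
t 5.75 tcp [ 0.5247 -0.0601  0.0155] yaw 2.304 q [-0.11  0.49 -0.24  0.84  0.    0.72] F [0.9 0.  0.6] gap 0.0851
cmd [-0.169 -0.035 -0.587] [-0.001 -0.003 -0.004]
```

View pics/last.png

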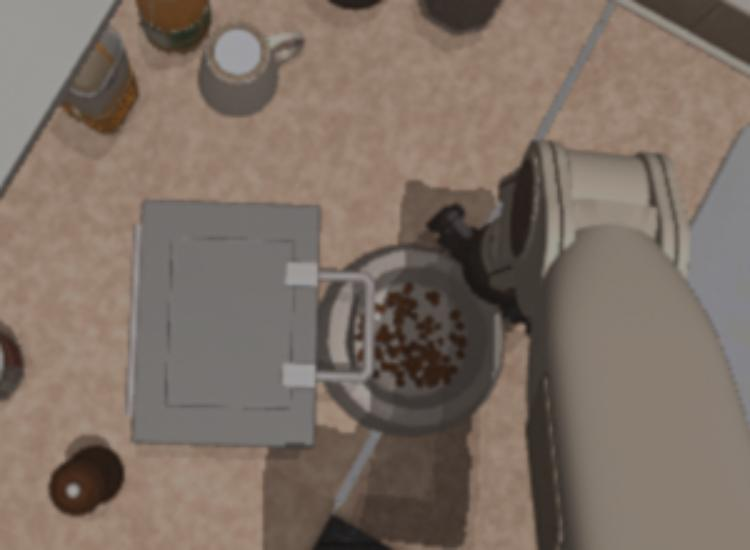

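The bowl stands against the caddy's front, centred behind the bar (at (410,338) in the crop). Backing off, then up.

Call:
drive_tool([
  [-0.05,0,0,0,0,0,85],
  [-0.1,0,0,0,0,0,85],
  [-0.12,0,-0.1,0,0,0,40],
  [-0.12,0,-0.2,0,0,0,40],
  [-0.12,0,-0.32,0,0,0,40],
  [-0.12,0,-0.45,0,0,0,40],
  [-0.12,0,-0.58,0,0,0,40],
  [-0.12,0,-0.58,0,0,0,40],
])

```text
time: 6.55
tcp_pos: [0.5601, -0.0965, 0.2549]
orientation: [1.274, 2.861, 0.005]
wrist_force: [0.9, -0.1, 0.8]
finger_gap: 0.0404
grasp_force: 0.0
```

Run:
```python
from h import *
bowl();rows([.470,.059,.2],3.104)
```

```text
top bowl [0.4653 0.0035] cost 457 conf 0.87 in caddy -0.1838 0.0028
side bowl [0.4677 0.0089] cost 132 conf 0.85 in caddy -0.1782 0.0006
t 6.8 tcp [ 0.556  -0.0959  0.2455] yaw 2.304 q [-0.17  0.37  0.22  1.43  0.    0.67] F [ 0.  -0.7  0.7] gap 0.0402
cmd [0.431 0.1   0.115] [-0.002 -0.007 -1.019]
```

Call:
drive_tool([
  [0.431,0.1,0.08,0,0,-1,40],
  [0.431,0.1,0.08,0,0,-1,40],
  [0.431,0.1,0.08,0,0,-1,40],
  [0.431,0.1,0.08,0,0,-1,40],
  [0.431,0.1,0.08,0,0,-1,40],
  [0.431,0.1,0.08,0,0,-1,40],
  [0.431,0.1,0.08,0,0,-1,40],
])

```text
time: 7.5
tcp_pos: [0.4703, 0.059, 0.214]
orientation: [-0.081, -3.136, 0.001]
wrist_force: [0.6, 0.3, 0.1]
finger_gap: 0.0399
grasp_force: 0.0
```

Run:
```python
from h import *
rows([.470,.060,.114],3.104)
a=r.get_image("side")[140:290,210:360,::-1];b=r.get_image("top")[160:310,240:390,::-1]
cv2.imwrite("pics/g.png",cv2.resize(np.hstack([a,b]),None,fx=2.6,fy=2.6,interpolation=cv2.INTER_CUBIC))
```

```text
t 7.5 tcp [0.4703 0.059  0.214 ] yaw 3.09 q [ 0.12  0.2  -0.09  1.28  0.    0.18] F [0.6 0.3 0.1] gap 0.0399
cmd [-0.     0.003  0.25 ] [-0.001 -0.006 -0.018]
```

View pics/g.png

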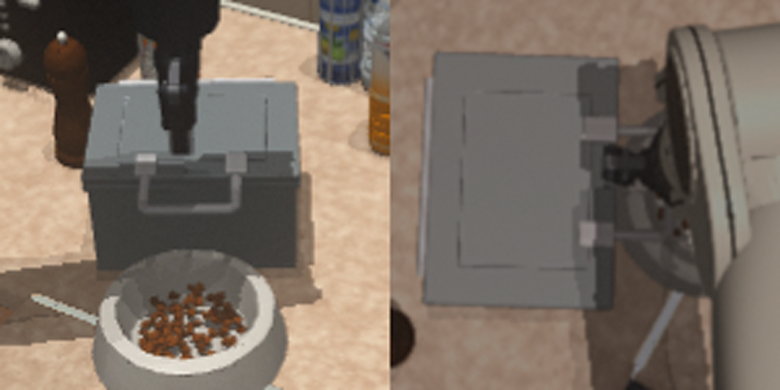

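The hand is over the middle of the bar, with the fingers at (182,140) in the left crop and the bar centred at (190,207) further down. Descending and closing.

Call:
drive_tool([
  [0,0.004,0.06,0,0,-0.018,40],
  [0,0.004,0.12,0,0,-0.018,40],
  [0,0.004,0.17,0,0,-0.018,40],
  [0,0.004,0.21,0,0,-0.018,40],
  [0,0.004,0.24,0,0,-0.018,40],
  [0,0.004,0.257,0,0,-0.018,40],
  [0,0.004,0.257,0,0,-0.018,25],
  [0,0.004,0.257,0,0,-0.018,15],
  [0,0.004,0.257,0,0,-0.018,11],
])

```text
time: 8.5
tcp_pos: [0.4723, 0.0596, 0.1139]
orientation: [0.061, 3.14, -0.003]
wrist_force: [0.2, -2.2, -0.5]
finger_gap: 0.0108
grasp_force: 1.4
```

Call:
drive_tool([
  [0,0,0,0,0,0,6],
  [0,0,0,0,0,0,0],
  [0,0,0,0,0,0,0],
  [0,0,0,0,0,0,0],
])

```text
time: 8.9
tcp_pos: [0.4723, 0.059, 0.1138]
orientation: [0.062, 3.14, -0.004]
wrist_force: [-0.6, -3.9, -0.1]
finger_gap: 0.0074
grasp_force: 58.5
```

Call:
drive_tool([
  [0,0.003,-0.055,0,0,0,0],
  [0,0.012,-0.109,0,0,0,0],
  [0,0.026,-0.162,0,0,0,0],
  [0,0.045,-0.214,0,0,0,0],
  [0,0.045,-0.214,0,0,0,0],
])

```text
time: 9.4
tcp_pos: [0.473, 0.0772, 0.2017]
orientation: [0.06, 3.138, -0.005]
wrist_force: [-0.7, -6.6, -0.4]
finger_gap: 0.0078
grasp_force: 58.8
```

Run:
```python
from h import *
rows([.474,.164,.312-.019],3.104)
```

```text
t 9.4 tcp [0.473  0.0772 0.2017] yaw 3.103 q [ 0.16  0.21 -0.11  1.25 -0.    0.2 ] F [-0.7 -6.6 -0.4] gap 0.0078
cmd [ 0.005  0.216 -0.229] [-0.004  0.004 -0.001]
```

Call:
drive_tool([
  [0,0.025,-0.049,0,0,0,0],
  [0,0.055,-0.095,0,0,0,0],
  [0,0.09,-0.137,0,0,0,0],
  [0,0.129,-0.176,0,0,0,0],
  [0,0.171,-0.211,0,0,0,0],
  [0,0.217,-0.241,0,0,0,0],
  [0,0.217,-0.241,0,0,0,0],
  [0,0.217,-0.241,0,0,0,0],
])

```text
time: 10.2
tcp_pos: [0.4762, 0.1623, 0.2998]
orientation: [0.062, 3.135, -0.008]
wrist_force: [-5.0, -12.9, 17.3]
finger_gap: 0.0074
grasp_force: 60.1
```

Run:
```python
from h import *
bowl();rows([.474,.164,.312-.019],3.104)
a=r.get_image("side")[100:340,180:420,::-1];b=r.get_image("top")[80:320,160:400,::-1]
cv2.imwrite("pics/f.png",cv2.resize(np.hstack([a,b]),None,fx=1.6,fy=1.6,interpolation=cv2.INTER_CUBIC))
```

```text
top none
side bowl [0.4671 0.0097] cost 121 conf 0.95 in caddy -0.1775 0.0012
t 10.4 tcp [0.4761 0.1618 0.2995] yaw 3.101 q [ 0.33  0.23  0.16  1.5  -0.01  0.37] F [ -3.8 -12.7  16.7] gap 0.0073
cmd [0.006 0.005 0.016] [-0.006  0.008 -0.003]
```

View pics/f.png

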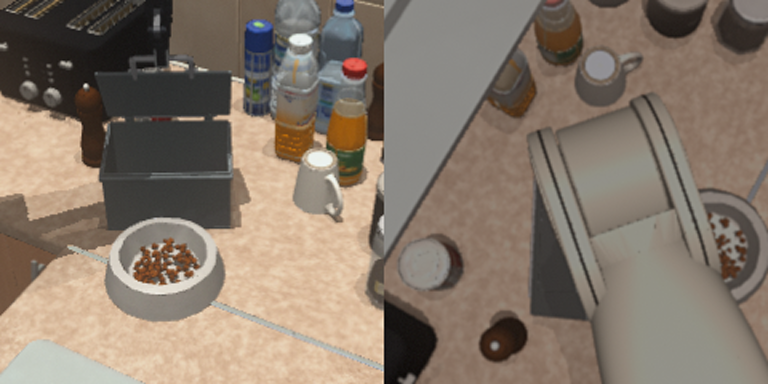

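The lid is raised to about 58–60° with the bar pinched, and the bowl and bystanders have not moved. The wrist reads about 20 N along the lid's radius, so I'll ease the hand out slightly before handing in.

Call:
drive_tool([
  [0,-0.002,-0.004,0,0,0,0],
  [0,-0.004,-0.008,0,0,0,0],
  [0,-0.004,-0.008,0,0,0,0],
  [0,-0.004,-0.008,0,0,0,0],
  [0,-0.004,-0.008,0,0,0,0],
])

```text
time: 11.0
tcp_pos: [0.4761, 0.1622, 0.2999]
orientation: [0.061, 3.139, -0.003]
wrist_force: [-2.4, -6.6, 6.8]
finger_gap: 0.0073
grasp_force: 59.4
```

Force eased to under 10 N and the pose is steady; handing in.

```bash
python3 -c "
from bench import r
print(r.finish_job())"
```

```text
the job is handed in; nothing more can be done
None
```

I handed the job in at about 11 s with the bowl against the caddy's front, about 3 mm off its middle line, and the lid held by its bar at roughly 60°; the mug, mill and tin looked unmoved, and the judge returned no verdict.

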